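# Start up the blind-drive test set

## Task

Start the blind-drive test set with the closed fingertips: first tip the white rocker fully over by pressing its raised end with the blue dot, then push the yellow key fully down, and then the green key fully down, so that all three stay that way. Keep to that order and leave the red key up. Pick nothing up, and leave the chain drive and the other loose things where they are.

Things in the scene. Friction and masses are not known exactly. Their poses are not given: they have to be found in the camera images.
- test_set: fixed grey case with aluminium top, 172 mm deep (x), 270 mm wide (y), 40 mm high; origin at the centre of its underside, x pointing away from its front, z up. Along its front edge (46 mm in front of the centre) stand four black switch modules (72x58 mm) in a row, 64 mm apart, in any order: one white rocker and a yellow, a green and a red round key. Module tops are 48 mm above the bench; no part of the set stands higher than 70 mm
- power_rocker (a joint): angle of the white power rocker: 0 = off (start: the near end, with the blue dot, stands raised and the far end is sunk), 0.4 rad = fully over, on (the near end sunk, the far end raised). No spring: about 3 N on the near end tips it, and it stays where it is left
- power_rocker_press (a point): the blue dot on the top face of the rocker's near end, where to press; the rocker is 60 mm long (along the test set's x) and 28 mm wide, with its pivot about 20 mm beyond this dot along the set's x and 59 mm above the bench; the dot lies about 67 mm above the bench when off and about 59 mm when on, moving with the rocker; pressed straight down
- yellow_key (a joint): travel of the yellow key, a round push key: 0 = up (start), 0.009 m = fully down. No spring: it moves with about 4 N of push and stays where it is left, down or part-way
- yellow_key_top (a point): centre of the top of the yellow key's cap (30 mm across; top about 66 mm above the bench and 16 mm proud of its steel collar when up, 57 mm and 7 mm when fully down); it moves with the key; pressed straight down
- green_key (a joint): travel of the green key, a round push key: 0 = up (start), 0.009 m = fully down. No spring: it moves with about 4 N of push and stays where it is left, down or part-way
- green_key_top (a point): centre of the top of the green key's cap (30 mm across; top about 66 mm above the bench and 16 mm proud of its steel collar when up, 57 mm and 7 mm when fully down); it moves with the key; pressed straight down
- red_key (a joint): travel of the red key, a round push key: 0 = up (start), 0.009 m = fully down. No spring: it moves with about 4 N of push and stays where it is left, down or part-way
- red_key_top (a point): centre of the top of the red key's cap (30 mm across; top about 66 mm above the bench and 16 mm proud of its steel collar when up, 57 mm and 7 mm when fully down); it moves with the key; pressed straight down
- chain_drive: beige round chain-drive housing, 58x48x15 mm, lying loose on the rubber rest on the rear left of the test set (its underside 46 mm above the bench); origin at the centre of its underside
- marker: black marker pen, 149x13x14 mm, lying on the bench in front of the test set; origin at the centre of its underside
- end_cap: white tube end cap, 45 mm across, 26 mm high, standing on the bench left of the test set; origin at the centre of its underside
- green_tape: roll of green tape, 94 mm across, 48 mm high, on the bench right of the test set; origin at the centre of its underside
- bracket: white L-shaped blind bracket, 35x48x57 mm, standing on the bench behind the test set; origin at the centre of its underside

How it is judged:
On the way, in this order (a step that is already met when the one before it is completed fails the run):
1. the white rocker is tipped over to on (value of joint power_rocker above 0.33 rad), for 0.1 s.
2. the yellow key is pushed down (value of joint yellow_key above 0.007 m), for 0.1 s.
3. the green key is pushed down (value of joint green_key above 0.007 m), for 0.1 s.
At the end, for the whole second after the job is handed in: the rocker is over to on (beyond 0.33 of 0.4 rad), the yellow and green keys are down (beyond 7 of 9 mm), the red key is up (within 3 mm), and the five loose things are within 20 mm of where they started (value of joint power_rocker above 0.33 rad and value of joint each of yellow_key, green_key above 0.007 m and value of joint red_key below 0.003 m and distance of each of chain_drive, marker, end_cap, green_tape, bracket from where it was at the start of the episode below 0.02 m); the robot touches nothing.
It fails at once if a key is pushed (3 mm) before the rocker is on (value of joint any of yellow_key, green_key above 0.003 m and value of joint power_rocker below 0.3 rad).
It fails at once if the green key is pushed (3 mm) before the yellow key is down (value of joint green_key above 0.003 m and value of joint yellow_key below 0.0065 m).
It fails at once if the red key is pushed (3 mm) (value of joint red_key above 0.003 m).
It fails at once if a loose thing is shifted or lifted by more than 20 mm (distance of any of chain_drive, marker, end_cap, green_tape, bracket from where it was at the start of the episode above 0.02 m).
It also fails if it takes over 35 s, if anything falls off the work surface, if the arm or the gripper's body presses on something with over 40 N, if the wrist force passes 120 N, or if a joint passes its speed limit or range.

## Robot

A 6-joint arm with a two-finger parallel gripper is mounted at the origin on a cart in front of the work surface, level with it; the furniture and walls round the work are solid. World frame = base frame: x ahead of the robot, y to its left, z up, the work surface at z = 0. Lengths are in m, angles in rad, forces in N, time in s.
With the tool pointing down it reaches from about 0.3 to 0.775 m from the base axis. Payload 14.6 kg.
Tool frame: the origin (TCP) lies on the centre line of the jaws, within the pads' length; the fingertips stand 19 mm ahead of it and the grasp point (between the pads) is the TCP; y points along the fingers, x is the direction in which the jaws open and shut, and the axes are right-handed (so a half turn about y gives the same grasp; the last joint's range is limited). The gripper opens to 94 mm and grips with 3 to 60 N. Pads are 16 mm wide; open, the fingers measure 119 mm over their backs; the gripper's body (75 mm by 177 mm) begins 78 mm behind the grasp point.
Start: joints at [-1.399, 0.3, 1.521, -0, 1.321, -0.067], TCP at [0.13, -0.534, 0.224] pointing down, gripper open.
Joint ranges: [-3.03, 3.03], [-0.79, 2.21], [0.23, 2.52], [-1.04, 4.18], [0, 3.07], [-2.55, 2.55]. Speed limits (rad/s): [2.22, 2.22, 2.57, 3.14, 3.14, 3.14].

## Interface

Orientations are given as [roll, pitch, yaw] about the fixed x, y, z axes, in that order (R = Rz(yaw) Ry(pitch) Rx(roll)).
In Python, from station import ctrl, optics gives the robot as it stands.
- The arm moves only by the tool jog_arm, never from a script. Its argument "targets" is a list of rows, each a list of 3 entries, a list of its own where there are three numbers: the finger opening in cm, from 0 to 9.4, then the shift along the tool's x, y, z in cm, then the turn about the tool's y in rad. A call has 1 to 10 rows; each row is the pose to reach, as a shift and turn from the pose commanded when the call began, along the tool's axes at that moment; what a row does not reach only later rows make up. A row lasts 1/10 s, in which the tool goes at most 50 mm and 8.59 degrees, less where a joint would pass 70% of its speed; a pose out of reach is approached as far as the arm can. A call with a gripper value outside its range is refused whole. The fingers move at their own pace and stop on an object; "grip_force" is the grip in N (left out, the last holds). Time passes only in rows, so rows that repeat a pose let the fingers close. It gives the time, the measured TCP pose, the force and the opening at its end, in the units of the state.
- ctrl.get_obs(): the state, without advancing time (a new reading comes with each control period).
- optics.camera(name): name is "scene" or "top" or "wrist"; returns a dict with "img" (480x640x3 uint8, red, green, blue), "range_z" (480x640 float32, m along the optical axis (not along the pixel's ray), 0 where there is no reading), "camera_matrix" (3x3 intrinsics, pixels), "world_to_cam" (4x4, takes a point from world to camera coordinates); the wrist camera has in their place "mount" (4x4, takes a point from camera to tool coordinates, whose origin is the TCP and whose axes are the tool frame's). Camera axes: x right, y up, looking along -z (the intrinsics and any distortion apply to the point x, -y, -z); pixel columns grow to the right and rows downward; lengths in m; the calibration is good to about 2 mm. A picture is of the moment at which its call begins: read the wrist's pose just before it.
- ctrl.hand_in(): hands the job in, once; it reports no verdict.
The state is a dict: "time_s": time; "qpos": joint angles; "joint_vel": joint speeds; "tau": joint torques, N m; "ee_pos": TCP position; "eef_rot": TCP orientation; "force": force on the tool from outside, world axes, zero at the start; "moment": the same for the moment, N m; "grip_width": finger opening in m.
Only numpy, scipy, OpenCV 4.12 (cv2) and the standard library are available. Lean on these libraries where they do the work, as an engineer would, in place of code of your own. Each camera call takes 0.05 s, during which the arm holds its last target. There are 200 camera calls.

## Working session

There is one attempt and no reset: what is moved stays moved. The work goes in short steps, Python scripts to look and compute and a tool call to move; the robot and the scene stay as the last step left them, time stands still between calls to the robot, and variables do not carry over. Pictures are saved under pics/ and viewed, about 8 in all and at most 12, crops included, and the job is handed in when it is done.

Besides the shell and the picture viewer there is one more tool, called after "Emit:" by a JSON object that holds its "op" and its "data". jog_arm: Moves the arm, as the interface text tells. Its arguments: {"type":"object","properties":{"targets":{"type":"array","items":{"type":"array"}},"grip_force":{"type":"number"}},"required":["targets"]}

```bash
mkdir -p pics; cat > h.py <<'E'
import numpy as np, cv2
from station import ctrl, optics
from scipy.spatial.transform import Rotation as R
def px2w(c,u,v,z=None):
    K=np.array(c["camera_matrix"]);d=np.median(c["range_z"][v-2:v+3,u-2:u+3])
    T=np.linalg.inv(c["world_to_cam"])
    ray=np.array([(u-K[0,2])/K[0,0],-(v-K[1,2])/K[1,1],-1])
    if z is not None:
        d=(z-T[2,3])/(T[:3,:3]@ray)[2]
    return T[:3,:3]@(ray*d)+T[:3,3]
def save(n,img): cv2.imwrite("pics/"+n,cv2.cvtColor(img,cv2.COLOR_RGB2BGR))
E
python3 - <<'E'
from h import *
import pickle
o=ctrl.get_obs();print({k:np.round(v,3) for k,v in o.items()})
for n in("top","scene"):
    c=optics.camera(n);save(n+"0.png",c["img"]);pickle.dump(c,open(n+".pkl","wb"));print(n,{k:v for k,v in c.items() if k not in("img","range_z","camera_matrix","world_to_cam")})
E
```

```text
{'time_s': np.float64(0.0), 'qpos': array([-1.399,  0.3  ,  1.522,  0.   ,  1.321, -0.067]), 'joint_vel': array([-0.001,  0.001, -0.   ,  0.   , -0.002, -0.001]), 'tau': array([ 0.0000e+00, -5.3180e+01, -3.5274e+01,  7.1000e-02,  2.4000e-02,
       -0.0000e+00]), 'ee_pos': array([ 0.13 , -0.534,  0.224]), 'eef_rot': array([-1.571e+00,  1.000e-03, -1.332e+00]), 'force': array([ 0.039, -0.081, -0.07 ]), 'moment': array([ 0.   ,  0.009, -0.017]), 'grip_width': np.float64(0.094)}
top {}
scene {}
```

View pics/top0.png

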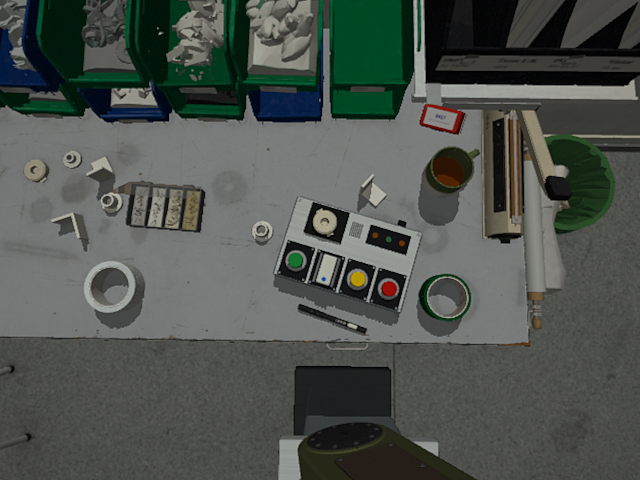

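View pics/scene0.png

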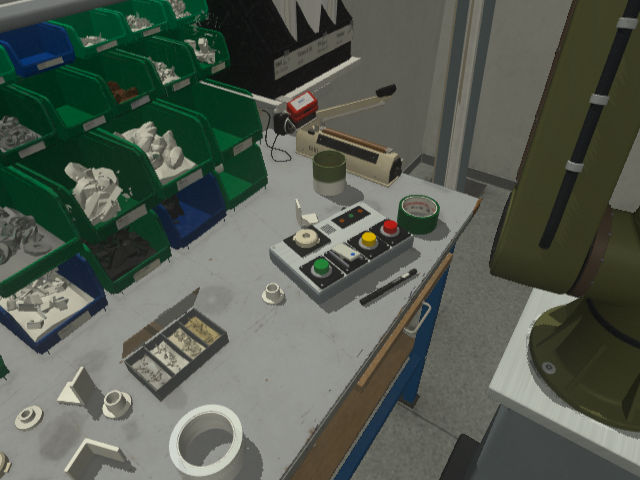

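```bash
python3 - <<'E'
from h import *
import pickle
c=pickle.load(open("top.pkl","rb"));im=c["img"]
roi=np.zeros(im.shape[:2],bool);roi[235:310,275:410]=1
hsv=cv2.cvtColor(im,cv2.COLOR_RGB2HSV);H,S,V=cv2.split(hsv)
P={}
for n,m in dict(green=(H>55)&(H<85),yellow=(H>18)&(H<32),red=(H<6)|(H>174),blue=(H>95)&(H<130)).items():
    m=(m&(S>110)&(V>70)&roi).astype(np.uint8)
    k,l,s,ce=cv2.connectedComponentsWithStats(m);i=1+s[1:,4].argmax()
    u,v=ce[i];z=.067 if n=="blue" else .066
    P[n]=px2w(c,u,v,z) if 0 else None
    K=c["camera_matrix"]
    pd=px2w(c,int(round(u)),int(round(v)));pz=px2w(c,int(round(u)),int(round(v)),z)
    print(n,ce[i].round(1),s[i],pd.round(4),pz.round(4));P[n]=pz
d=P["red"]-P["green"];print("set y dir (toward left)",np.degrees(np.arctan2(d[1],d[0])),np.linalg.norm(d[:2]))
K=c["camera_matrix"];print(K)
save("top_crop.png",cv2.resize(im[190:340,240:480],None,fx=3.3,fy=3.3,interpolation=cv2.INTER_CUBIC))
E
```

```text
green [294.9 259.6] [288 253  15  14 159] [0.5036 0.132  0.0651] [0.5036 0.132  0.066 ]
yellow [357.3 278.8] [350 272  15  15 178] [0.4681 0.0103 0.0656] [0.4681 0.0104 0.066 ]
red [388.8 288.4] [382 281  15  15 178] [ 0.4516 -0.052   0.0649] [ 0.4515 -0.0518  0.066 ]
blue [323.3 278.8] [322 277   4   4  12] [0.4672 0.0766 0.066 ] [0.4672 0.0766 0.067 ]
set y dir (toward left) -105.81048733375238 0.19097756403192584
[[438.13931159   0.         321.89631784]
 [  0.         438.13931159 233.16402795]
 [  0.           0.           1.        ]]
```

View pics/top_crop.png

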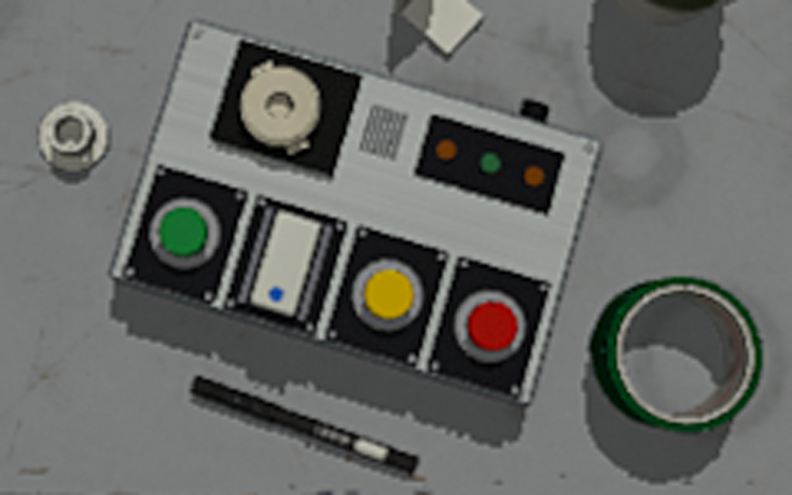

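Emit:
{"op": "jog_arm", "data": {"targets": [[0,[-51.4,5,47.2],-1.056],[0,[-51.4,5,47.2],-1.056],[0,[-51.4,5,47.2],-1.056],[0,[-51.4,5,47.2],-1.056],[0,[-51.4,5,47.2],-1.056],[0,[-51.4,5,47.2],-1.056],[0,[-51.4,5,47.2],-1.056],[0,[-51.4,5,47.2],-1.056],[0,[-51.4,5,47.2],-1.056],[0,[-51.4,5,47.2],-1.056]], "grip_force": 20}}

```text
time_s: 1.1
ee_pos: [0.3714, -0.0956, 0.1887]
eef_rot: [-1.571, -0.0, -0.276]
force: [1.2, -0.4, 1.2]
grip_width: 0.0171
```

Emit:
{"op": "jog_arm", "data": {"targets": [[0,[4.5,2,19.2],0],[0,[4.5,2,19.2],0],[0,[4.5,2,19.2],0],[0,[4.5,2,19.2],0],[0,[4.5,2,19.2],0],[0,[4.5,2,19.2],0],[0,[4.5,2,19.2],0],[0,[4.5,2,19.2],0]]}}

```text
time_s: 1.9
ee_pos: [0.4663, 0.0738, 0.169]
eef_rot: [-1.571, -0.0, -0.278]
force: [-1.4, -0.1, 0.5]
grip_width: 0.0003
```

```bash
cat > look.py <<'E'
from h import *
import sys
o=ctrl.get_obs();p=np.array(o["ee_pos"]);Rm=R.from_euler("xyz",o["eef_rot"]).as_matrix()
print("t",o["time_s"],"ee",p.round(4),"rot",np.round(o["eef_rot"],3),"F",np.round(o["force"],1),"grip",o["grip_width"])
c=optics.camera("wrist");save(sys.argv[1],c["img"])
T=np.eye(4);T[:3,:3]=Rm;T[:3,3]=p
c["world_to_cam"]=np.linalg.inv(T@np.array(c["mount"]))
H,S,V=cv2.split(cv2.cvtColor(c["img"],cv2.COLOR_RGB2HSV))
for n,m in dict(green=(H>55)&(H<85),yellow=(H>18)&(H<32),red=(H<6)|(H>174),blue=(H>95)&(H<130)).items():
    m=(m&(S>110)&(V>70)).astype(np.uint8);k,l,s,ce=cv2.connectedComponentsWithStats(m)
    if k<2: continue
    i=1+s[1:,4].argmax();u,v=ce[i].round().astype(int)
    if not(2<u<637 and 2<v<477): continue
    w=px2w(c,u,v);print(n,(u,v),s[i],"world",w.round(4),"in tool cm",(100*Rm.T@(w-p)).round(2))
E
python3 look.py w1.png
```

```text
t 1.9 ee [0.4663 0.0738 0.169 ] rot [-1.571 -0.    -0.278] F [-1.4 -0.1  0.5] grip 0.0003230376349150942
green (np.int64(345), np.int64(145)) [ 321  121   48   48 1841] world [0.5057 0.1317 0.0673] in tool cm [ 2.2  10.16  6.65]
yellow (np.int64(351), np.int64(330)) [341 309  21  45 578] world [0.4788 0.012  0.0677] in tool cm [ 2.89 10.13 -5.6 ]
blue (np.int64(311), np.int64(248)) [306 242  12  13 128] world [0.4687 0.0756 0.0683] in tool cm [ 0.17 10.06  0.24]
```

View pics/w1.png

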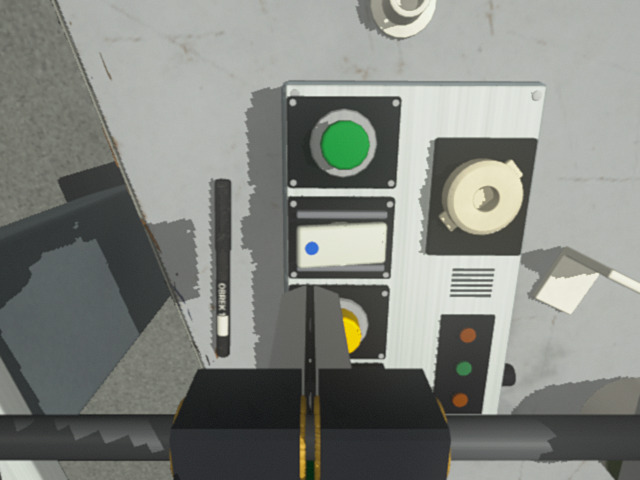

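Emit:
{"op": "jog_arm", "data": {"targets": [[0,[0.1,3,0.2],0],[0,[0.1,6,0.2],0],[0,[0.1,7.5,0.2],0],[0,[0.1,7.9,0.2],0],[0,[0.1,8.2,0.2],0],[0,[0.1,8.4,0.2],0],[0,[0.1,8.6,0.2],0],[0,[0.1,8.8,0.2],0],[0,[0.1,8.9,0.2],0],[0,[0.1,8.9,0.2],0]]}}

```text
time_s: 2.95
ee_pos: [0.468, 0.0765, 0.0798]
eef_rot: [-1.571, 0.0, -0.276]
force: [-2.7, 1.7, 2.6]
grip_width: 0.0004
```

Emit:
{"op": "jog_arm", "data": {"targets": [[0,[0,0.1,0],0],[0,[0,0.2,0],0],[0,[0,0.25,0],0],[0,[0,0.25,0],0]]}}

```text
time_s: 3.35
ee_pos: [0.4682, 0.0766, 0.0782]
eef_rot: [-1.571, -0.0, -0.276]
force: [-9.9, 0.5, 19.3]
grip_width: 0.0005
```

Emit:
{"op": "jog_arm", "data": {"targets": [[0,[0,-3,0],0],[0,[0,-6,0],0],[0,[0,-9,0],0],[0,[0,-9,0],0],[0,[0,-9,0],0]]}}

```text
time_s: 3.85
ee_pos: [0.4683, 0.0764, 0.1672]
eef_rot: [-1.57, -0.001, -0.276]
force: [-0.7, 0.4, -0.3]
grip_width: 0.0003
```

```bash
python3 look.py w2.png; python3 -c "
import cv2;i=cv2.imread('pics/w2.png')[80:380,240:440];cv2.imwrite('pics/w2c.png',cv2.resize(i,None,fx=2,fy=2))"
```

```text
t 3.85 ee [0.4683 0.0764 0.1672] rot [-1.57e+00 -1.00e-03 -2.76e-01] F [-0.7  0.4 -0.3] grip 0.0003155152425108195
green (np.int64(343), np.int64(150)) [ 319  126   49   49 1858] world [0.5057 0.132  0.0673] in tool cm [2.07 9.99 6.37]
yellow (np.int64(302), np.int64(441)) [299 396   7  84 474] world [0.4757 0.1051 0.2662] in tool cm [-0.06 -9.91  2.97]
blue (np.int64(307), np.int64(250)) [301 244  13  12 124] world [0.4673 0.0757 0.0603] in tool cm [-0.09 10.68 -0.09]
```

View pics/w2c.png

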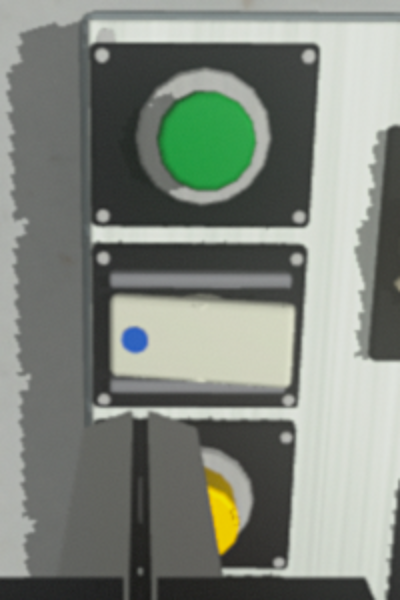

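Emit:
{"op": "jog_arm", "data": {"targets": [[0,[1,0,-3.3],0],[0,[1.9,0,-6.3],0],[0,[1.9,2,-6.3],0],[0,[1.9,5,-6.3],0],[0,[1.9,7.3,-6.3],0],[0,[1.9,7.9,-6.3],0],[0,[1.9,8.2,-6.3],0],[0,[1.9,8.5,-6.3],0],[0,[1.9,8.8,-6.3],0],[0,[1.9,9.0,-6.3],0]]}}

```text
time_s: 4.9
ee_pos: [0.4695, 0.0107, 0.0776]
eef_rot: [-1.57, -0.001, -0.276]
force: [-1.6, -0.3, 4.4]
grip_width: 0.0002
```

Emit:
{"op": "jog_arm", "data": {"targets": [[0,[0,0.1,0],0],[0,[0,0.2,0],0],[0,[0,0.25,0],0],[0,[0,0.25,0],0]]}}

```text
time_s: 5.3
ee_pos: [0.4697, 0.0107, 0.0765]
eef_rot: [-1.57, -0.002, -0.276]
force: [-11.3, 0.5, 24.6]
grip_width: 0.0003
```

Emit:
{"op": "jog_arm", "data": {"targets": [[0,[0,-3,0],0],[0,[0,-6,0],0],[0,[0,-9,0],0],[0,[0,-9,-3],0],[0,[0,-9,-6],0],[0,[0,-9,-6],0],[0,[0,-9,-6],0]]}}

```text
time_s: 6.0
ee_pos: [0.453, -0.0473, 0.1649]
eef_rot: [-1.571, -0.001, -0.277]
force: [0.2, -0.3, -1.1]
grip_width: 0.0003
```

```bash
python3 look.py w3.png
```

```text
t 6.0 ee [ 0.453  -0.0473  0.1649] rot [-1.571e+00 -1.000e-03 -2.770e-01] F [ 0.2 -0.3 -1.1] grip 0.00034855652460281364
green (np.int64(366), np.int64(356)) [349 346  36  23 255] world [ 0.4701 -0.1407  0.0486] in tool cm [ 4.2  11.62 -8.52]
yellow (np.int64(310), np.int64(157)) [ 286  134   49   48 1795] world [0.4702 0.0091 0.0582] in tool cm [ 0.11 10.67  5.9 ]
red (np.int64(310), np.int64(258)) [ 287  234   46   49 1774] world [ 0.4532 -0.0508  0.0673] in tool cm [ 0.11  9.75 -0.33]
blue (np.int64(273), np.int64(44)) [266  36  15  16 184] world [0.4674 0.0758 0.0602] in tool cm [-1.99 10.46 12.23]
```

View pics/w3.png

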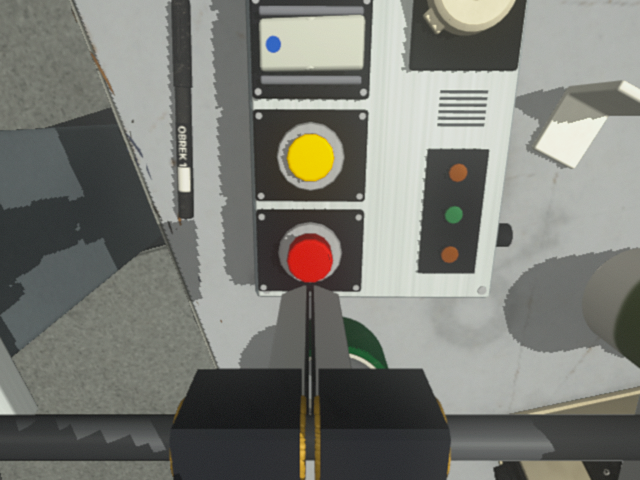

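The picture shows yellow (310,157) down by 9 mm, red (310,258) up, and the rocker dot (273,44) sunk. Next is green.

Emit:
{"op": "jog_arm", "data": {"targets": [[0,[0.1,0,4.5],0],[0,[0.1,0,9],0],[0,[0.1,0,14],0],[0,[0.1,0,18.6],0],[0,[0.1,0,18.6],0],[0,[0.1,0,18.6],0]]}}

```text
time_s: 6.65
ee_pos: [0.5042, 0.133, 0.1642]
eef_rot: [-1.571, 0.001, -0.273]
force: [0.2, -0.5, -0.7]
grip_width: 0.0
```

Emit:
{"op": "jog_arm", "data": {"targets": [[0,[0,3,0],0],[0,[0,6,0],0],[0,[0,7.3,0],0],[0,[0,7.8,0],0],[0,[0,8.1,0],0],[0,[0,8.4,0],0],[0,[0,8.7,0],0],[0,[0,8.9,0],0],[0,[0,9.0,0],0],[0,[0,9.0,0],0]]}}

```text
time_s: 7.65
ee_pos: [0.5051, 0.1316, 0.0765]
eef_rot: [-1.57, -0.002, -0.276]
force: [-7.9, -4.5, 20.5]
grip_width: 0.0001
```

Green has reached its stop (20 N, the same height as yellow). I'll lift clear and check from above yellow.

Emit:
{"op": "jog_arm", "data": {"targets": [[0,[0,-3,0],0],[0,[0,-6,0],0],[0,[0,-10,0],0],[0,[0,-12,-4],0],[0,[0,-12,-8],0],[0,[0,-12,-11],0],[0,[0,-12,-11],0],[0,[0,-12,-11],0]]}}

```text
time_s: 8.45
ee_pos: [0.4747, 0.0257, 0.195]
eef_rot: [-1.57, -0.001, -0.277]
force: [-0.1, -0.4, 0.3]
grip_width: 0.0
```

```bash
python3 look.py w4.png; python3 - <<'E'
from h import *
c=optics.camera("top");save("top1.png",cv2.resize(c["img"][190:340,240:480],None,fx=3,fy=3))
E
```

```text
t 8.45 ee [0.4747 0.0257 0.195 ] rot [-1.57e+00 -1.00e-03 -2.77e-01] F [-0.1 -0.4  0.3] grip 2.2504242412601128e-05
green (np.int64(309), np.int64(72)) [ 288   49   44   47 1623] world [0.5055 0.1317 0.0582] in tool cm [ 0.05 13.69 11.03]
yellow (np.int64(309), np.int64(258)) [ 289  239   40   39 1239] world [0.4707 0.0096 0.0583] in tool cm [ 0.04 13.67 -1.66]
red (np.int64(310), np.int64(342)) [309 325   3  35 101] world [0.4779 0.0337 0.2231] in tool cm [ 0.09 -2.81  0.86]
blue (np.int64(278), np.int64(172)) [272 166  12  12 114] world [0.4675 0.0758 0.0604] in tool cm [-2.08 13.47  4.62]
```

View pics/w4.png

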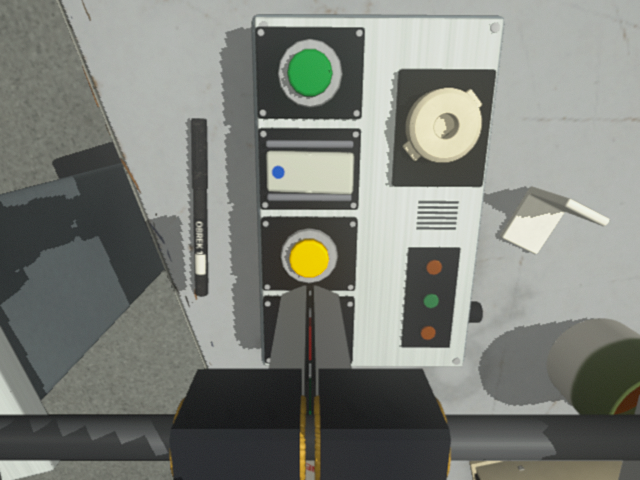

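View pics/top1.png

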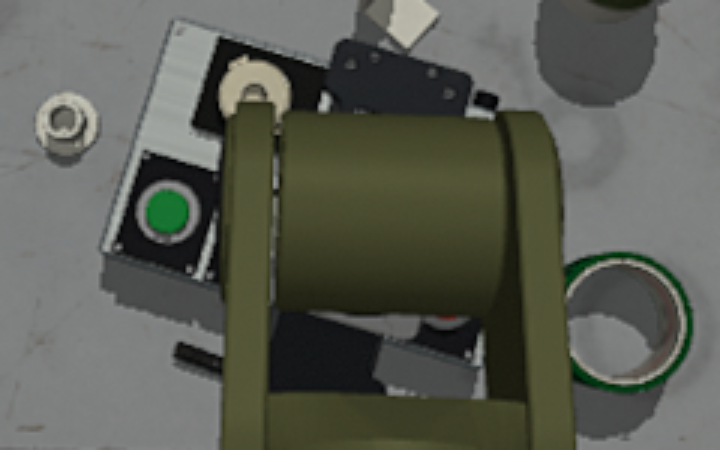

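The wrist picture shows green (309,72) and yellow (309,258) both down at z ≈ 0.058, and the dot (278,172) at z ≈ 0.060. The loose things look unmoved and the tool is clear, so I'm handing in.

```bash
python3 -c "
from station import ctrl
print(ctrl.hand_in())"
```

```text
the job is handed in; nothing more can be done
None
```

I did the presses in the required order with closed fingertips: rocker on its blue dot, then yellow key, then green key. I handed the job in at about 8.5 s, with the tool clear and reading about 0 N.

- **Rocker:** each press was held until it met a stop at about 20–25 N. The blue dot dropped from 68 to 60 mm, so the rocker is fully over.
- **Yellow and green keys:** both tops read 58 mm, down from about 67 mm, which is the full 9 mm of travel.
- **Red key:** it still read up, at 67 mm, when checked after the yellow press. In the final pictures the arm hid it, but I pressed nothing near it after that.
- **Loose things:** the chain drive, marker, end cap, tape and bracket look unmoved, though I judged this by eye and did not measure it.

No check failed. The wrist camera read heights 1–2 mm above the stated values and positions up to 2 mm off the top camera's, about what its calibration allows.

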